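# Shift the run-in gearbox past its lockout

## Task

Two small gearboxes stand on the bench, each with an upright shift lever. On the one whose lever carries a thick sliding lockout collar under the knob, lift the collar clear of the stop, push the lever away past the stop to the far end of its gate, and let the collar drop fully home behind the stop. Leave the other gearbox's plain lever where it is.

Things in the scene. Friction and masses are not known exactly. Their poses are not given: they have to be found in the camera images.
- collar_grip (a point): Grip point on the axis of the lockout collar, a steel barrel 36 mm wide, 24 mm high on one gearbox's 10 mm lever rod; 16 mm above its lower, 8 mm below its upper end. z up along the lever; x square to it, the way to push (away from the robot); y level, along the pivot axis. Pivot: 119 mm (plus lift) below along the lever. Knob 26 mm wide, top 41 mm above this point when the collar is down.
- lock_lever (a joint): Lean of the collared lever, rad: 0 upright, negative near side (start -0.40 to -0.30), positive far side; ends -0.42, 0.42. Stays where left (1 N friction). Collar down: blocked at -0.21; beyond 0.21 the collar can drop. Gate: arc plates 24 mm wide over both, 100 mm radius about the pivot (30 mm above the bench), two 12 mm long stop lugs mid-arc. Cover beside it (138 x 84 mm): 76 mm high.
- lock_collar (a joint): Lift of the collar along the lever, m: 0 down (home), 0.020 fully up under the knob, which does not move with it. The collar passes the stop when lifted 0.013 or more. A spring and its weight press it down with about 3 N (4 N fully up), so it drops home when let go.
- plain_knob (a point): Centre of the knob on the other gearbox's lever: same housing, rod and 26 mm black knob, but a bare rod with no collar, and no stop lugs on its gate. Not to be moved. Its pivot is 154 mm below it along the rod, 30 mm above the bench.

How it is judged:
By the outcome, as a careful person would: the job done as asked, in the order asked, and still so for the second after the job is handed in, with the robot touching nothing.
It also fails if it takes over 35 s, if anything falls off the work surface, if the arm or the gripper's body presses on something with over 40 N, if the wrist force passes 120 N, or if a joint passes its speed limit or range.

## Robot

A 6-joint arm with a two-finger parallel gripper is mounted at the origin on a cart in front of the work surface, level with it; the furniture and walls round the work are solid. World frame = base frame: x ahead of the robot, y to its left, z up, the work surface at z = 0. Lengths are in m, angles in degrees, forces in N, time in s.
With the tool pointing down it reaches from about 0.375 to 0.9 m from the base axis. Payload 3.1 kg.
Tool frame: the origin (TCP) lies on the centre line of the jaws, within the pads' length; the fingertips stand 22 mm ahead of it and the grasp point (between the pads) lies 3 mm ahead of it; y points along the fingers, z is the direction in which the jaws open and shut, and the axes are right-handed (so a half turn about y gives the same grasp; the last joint's range is limited). The gripper opens to 87 mm and grips with 3 to 60 N. Pads are 19 mm wide; open, the fingers measure 117 mm over their backs; the gripper's body (75 mm by 190 mm) begins 51 mm behind the grasp point.
Start: joints at [60.132, 30.224, 82.088, -0, 67.689, -10.227], TCP at [0.21, 0.589, 0.245] pointing down, gripper open.
Joint ranges: [-176.69, 176.69], [-43.24, 126.21], [12.49, 139.97], [-82, 262], [0, 151.66], [-163.58, 163.58]. Speed limits (degrees/s): [159.86, 159.86, 180, 180, 180, 180].

## Interface

Orientations are given as a 3x3 rotation matrix whose columns are the frame's x, y, z axes.
In Python, from rig import bot gives the robot as it stands.
- The arm moves only by the tool jog_arm, never from a script. Its argument "motion" is one flat list of numbers, 6 for each row, row after row: the shift along the tool's x, y, z in mm, then the turn, a rotation vector about the tool's x, y, z in degrees. A call has 1 to 20 rows; each row is the pose to reach, as a shift and turn from the pose commanded when the call began, along the tool's axes at that moment; what a row does not reach only later rows make up. A row lasts 1/8 s, in which the tool goes at most 62.5 mm and 10.7 degrees, less where a joint would pass 70% of its speed; a pose out of reach is approached as far as the arm can. A call with a gripper value outside its range is refused whole. "gripper" is the opening, from 0 (shut) to 1 (fully open), set as the call begins (left out, the last holds). The fingers move at their own pace and stop on an object; the grip force is fixed at half the most. Time passes only in rows, so rows that repeat a pose let the fingers close. It gives the time, the measured TCP pose, the force and the opening at its end, in the units of the state.
- bot.read_state(): the state, without advancing time (a new reading comes with each control period).
- bot.capture(name): name is "scene" or "top" or "wrist"; returns (picture, depth): 480x640x3 uint8, red, green, blue; 480x640 float32, m along the optical axis (not along the pixel's ray), 0 where there is no reading.
- bot.get_calibration(name): a dict with "mtx" (3x3 intrinsics, pixels), "pose" (4x4, takes a point from camera to world coordinates); the wrist camera has in their place "hand_eye" (4x4, takes a point from camera to tool coordinates, whose origin is the TCP and whose axes are the tool frame's). Camera axes: x right, y up, looking along -z (the intrinsics and any distortion apply to the point x, -y, -z); pixel columns grow to the right and rows downward; lengths in m; the calibration is good to about 2 mm. A picture is of the moment at which its call begins: read the wrist's pose just before it. get_calibration takes no time and is no camera call.
- bot.hand_in(): hands the job in, once; it reports no verdict.
The state is a dict: "time_s": time; "joint_positions": joint angles; "qvel": joint speeds; "tau": joint torques, N m; "position": TCP position; "tcp_rot": TCP orientation; "force": force on the tool from outside, world axes, zero at the start; "moment": the same for the moment, N m; "opening": opening from 0.0 (shut) to 1.0 (fully open).
Only numpy, scipy, OpenCV 4.12 (cv2) and the standard library are available. Lean on these libraries where they do the work, as an engineer would, in place of code of your own. Each camera call takes 0.05 s, during which the arm holds its last target.

## Working session

There is one attempt and no reset: what is moved stays moved. The work goes in short steps, Python scripts to look and compute and a tool call to move; the robot and the scene stay as the last step left them, time stands still between calls to the robot, and variables do not carry over. Pictures are saved under pics/ and viewed, and the job is handed in when it is done.

Besides the shell and the picture viewer there is one more tool, called after "Call:" by a JSON object that holds its "api" and its "payload", one argument or row to a line. jog_arm: Moves the arm, as the interface text tells. Its arguments: {"type":"object","properties":{"motion":{"type":"array","items":{"type":"number"}},"gripper":{"type":"number"}},"required":["motion"]}

```bash
mkdir -p pics; ls; python3 - <<'E'
from rig import bot
import cv2,numpy as np
print(bot.read_state())
for n in("scene","top"):
    p,d=bot.capture(n); cv2.imwrite(f"pics/{n}0.png",p[:,:,::-1]); np.savez(f"{n}0.npz",p=p,d=d)
    print(n,bot.get_calibration(n))
print(bot.get_calibration("wrist"))
E
```

```text
pics
{'time_s': 0.0, 'joint_positions': array([ 6.01336257e+01,  3.02789764e+01,  8.21584314e+01,  3.01144515e-05,
        6.76878050e+01, -1.02279868e+01]), 'qvel': array([ 0.00707038,  0.03759744, -0.02709635,  0.0327976 ,  0.04641525,
        0.08698813]), 'tau': array([ 1.45115901e-03, -4.40036595e+01, -1.76593906e+01,  6.33975654e-02,
        5.82370092e-02, -1.52077669e-04]), 'position': array([0.20967752, 0.58803739, 0.24356011]), 'tcp_rot': array([[ 9.41832214e-01, -1.08869156e-03,  3.36081680e-01],
       [-3.36083218e-01, -1.89489009e-03,  9.41830388e-01],
       [-3.88524949e-04, -9.99997612e-01, -2.15055950e-03]]), 'force': array([-0.46804211,  0.73345621, -0.20345404]), 'moment': array([ 0.02384884, -0.02524529, -0.01817821]), 'opening': 0.9989981513657233}
scene {'mtx': array([[574.96274906,   0.        , 325.97959392],
       [  0.        , 574.96274906, 241.70835828],
       [  0.        ,   0.        ,   1.        ]]), 'pose': array([[ 0.6607016 ,  0.38537677, -0.64417245, -0.00336654],
       [-0.75048526,  0.357029  , -0.55614941, -0.4004344 ],
       [ 0.01566119,
[... 341 characters left out ...]
      [-0.99962844, -0.02714516, -0.00247541,  0.06674204],
       [-0.00567593,  0.11846979,  0.99294143,  1.09159325],
       [ 0.        ,  0.        ,  0.        ,  1.        ]])}
{'mtx': array([[371.69901439,   0.        , 325.26564477],
       [  0.        , 371.69901439, 238.4114015 ],
       [  0.        ,   0.        ,   1.        ]]), 'hand_eye': array([[-6.02524657e-04, -9.62961368e-01, -2.69638722e-01,
        -7.43100095e-02],
       [ 3.36471372e-04,  2.69638560e-01, -9.62961543e-01,
        -1.40784230e-01],
       [ 9.99999762e-01, -6.70933784e-04,  1.61545052e-04,
        -9.30229955e-04],
       [ 0.00000000e+00,  0.00000000e+00,  0.00000000e+00,
         1.00000000e+00]])}
```

View pics/scene0.png

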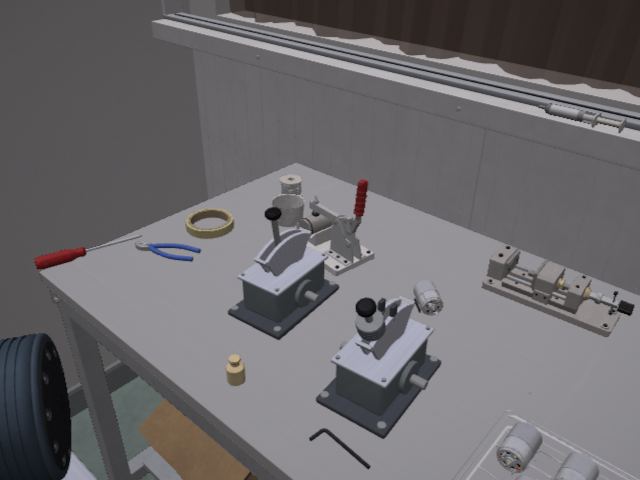

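View pics/top0.png

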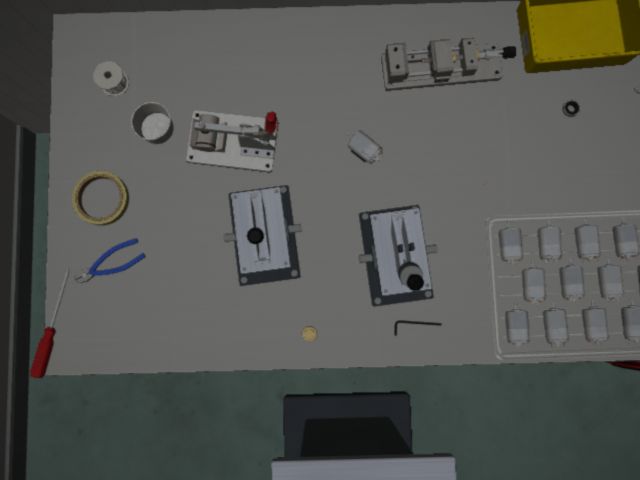

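The collared gearbox is the one on the right: in the top view its knob is at about (415,282) and its stops at about (404,247). The plain one is on the left, with its knob at (255,236). I'll zoom in and measure next.

```bash
cat > h.py <<'E'
import numpy as np,cv2
from rig import bot
def cloud(n,f=None):
    z=np.load(f or f"{n}0.npz"); c=bot.get_calibration(n); K=c["mtx"];T=c["pose"]; d=z["d"]
    v,u=np.mgrid[0:480,0:640]
    P=np.stack([(u-K[0,2])/K[0,0]*d,-(v-K[1,2])/K[1,1]*d,-d],-1)
    return z["p"],d,P@T[:3,:3].T+T[:3,3]
def ray(n,u,v):
    c=bot.get_calibration(n);K=c["mtx"];T=c["pose"]
    r=T[:3,:3]@np.array([(u-K[0,2])/K[0,0],-(v-K[1,2])/K[1,1],-1]);return T[:3,3],r/np.linalg.norm(r)
def proj(n,X):
    c=bot.get_calibration(n);K=c["mtx"];T=c["pose"]
    p=T[:3,:3].T@(np.array(X)-T[:3,3]);return K[0,0]*p[0]/-p[2]+K[0,2],K[1,1]*p[1]/p[2]+K[1,2]
E
python3 - <<'E'
from h import *
for n,(u0,u1,v0,v1) in dict(scene=(310,450,280,440),top=(350,445,195,315)).items():
    p,d,W=cloud(n)
    cv2.imwrite(f"pics/{n}z.png",cv2.resize(p[v0:v1,u0:u1,::-1],None,fx=5 if n=="top" else 3.7,fy=5 if n=='top' else 3.7,interpolation=cv2.INTER_CUBIC))
p,d,W=cloud("top")
for name,(u0,u1,v0,v1) in dict(lock=(350,445,195,315),plain=(220,305,180,290)).items():
    w=W[v0:v1,u0:u1].reshape(-1,3); 
    print(name,np.histogram(w[:,2],bins=np.arange(-.01,.22,.01)))
    # cover top mask
    m=((abs(W[:,:,2]-.076)<.006)); mm=np.zeros_like(m);mm[v0:v1,u0:u1]=m[v0:v1,u0:u1]
    pts=W[mm][:,:2].astype(np.float32)
    r=cv2.minAreaRect(pts);print(r,cv2.boxPoints(r),np.median(W[mm][:,2]))
    b=(p.max(2)<45); mm=np.zeros_like(b);mm[v0:v1,u0:u1]=b[v0:v1,u0:u1]; mm&=W[:,:,2]>.12
    vv,uu=np.nonzero(mm);print("knob",uu.mean(),vv.mean(),len(uu),W[mm].mean(0),W[mm].max(0),W[mm].min(0))
E
```

```text
lock (array([2687, 3475,  764,   29,   79,  162,   73,   18, 2615,  124,   74,
         94,  211,  262,  101,  225,  142,    0,  168,   64,    0,    0]), array([-0.01,  0.  ,  0.01,  0.02,  0.03,  0.04,  0.05,  0.06,  0.07,
        0.08,  0.09,  0.1 ,  0.11,  0.12,  0.13,  0.14,  0.15,  0.16,
        0.17,  0.18,  0.19,  0.2 ,  0.21]))
((0.5017567873001099, -0.07182809710502625), (0.13800327479839325, 0.08464226126670837), 6.22961950302124) [[ 0.42857018 -0.03724447]
 [ 0.43775502 -0.12138692]
 [ 0.5749434  -0.10641173]
 [ 0.5657586  -0.02226928]] 0.07599793794600607
knob 411.15644171779144 273.0920245398773 326 [ 0.45811723 -0.07342357  0.17501738] [0.50625483 0.06674204 1.09159325] [ 0.40638837 -0.09014315  0.13011225]
plain (array([1957, 2365,  673,    7,   72,  146,   71,   15, 2958,   79,   43,
         69,  281,  309,   40,    0,    0,    0,    0,  215,   12,    0]), array([-0.01,  0.  ,  0.01,  0.02,  0.03,  0.04,  0.05,  0.06,  0.07,
        0.08,  0.09,  0.1 ,  0.11,  0.12,  0.13,  0.14,  0.15,  0.16,
        0.17,  0.18,  0.19,  0.2 ,  0.21]))
((0.5446365475654602, 0.16369543969631195), (0.13821810483932495, 0.0842079147696495), 6.2679314613342285) [[0.4713438  0.19800252]
 [0.48053744 0.11429799]
 [0.61792934 0.12938836]
 [0.6087357  0.2130929 ]] 0.0756372176370882
knob 255.68965517241378 236.02463054187191 203 [0.51764219 0.15787352 0.20936033] [0.53342109 0.17238852 1.09159325] [0.40638837 0.06674204 0.18041382]
```

```bash
python3 - <<'E'
from h import *
p,d,W=cloud("scene")
s=W[280:440,310:450].reshape(-1,3); print(np.histogram(s[:,2],bins=np.arange(-.01,.22,.01)))
for u,v in [(366,306),(366,300),(370,322),(370,335),(400,330),(382,380)]: print(u,v,W[v,u],p[v,u])
E
```

```text
(array([3464, 8413, 1921,  638,  963,  714,  577,  281, 2795,  170,  197,
        238,  455,  338,  245,  453,  117,   13,  253,   68,    0,    0]), array([-0.01,  0.  ,  0.01,  0.02,  0.03,  0.04,  0.05,  0.06,  0.07,
        0.08,  0.09,  0.1 ,  0.11,  0.12,  0.13,  0.14,  0.15,  0.16,
        0.17,  0.18,  0.19,  0.2 ,  0.21]))
366 306 [ 0.44172217 -0.08127749  0.17898369] [37 36 40]
366 300 [ 0.44971564 -0.07495971  0.18019184] [36 35 37]
370 322 [ 0.45139563 -0.08197724  0.14884397] [83 83 85]
370 335 [ 0.44567216 -0.08738492  0.13471311] [55 56 61]
400 330 [ 0.5250195  -0.08129299  0.08934317] [84 84 90]
382 380 [ 0.44174235 -0.11339167  0.07854208] [97 97 99]
```

View pics/scenez.png

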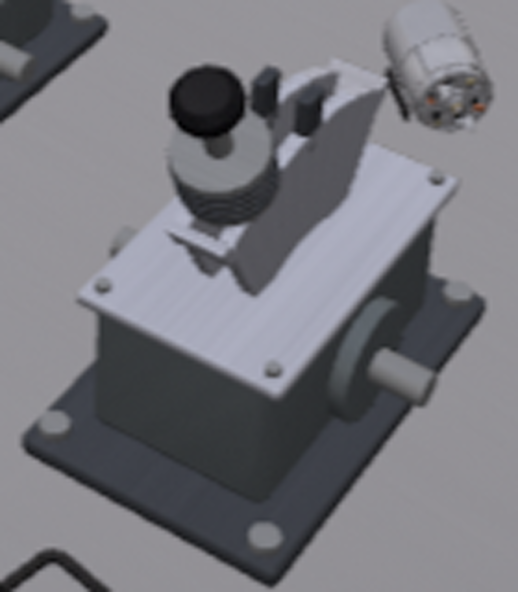

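View pics/topz.png

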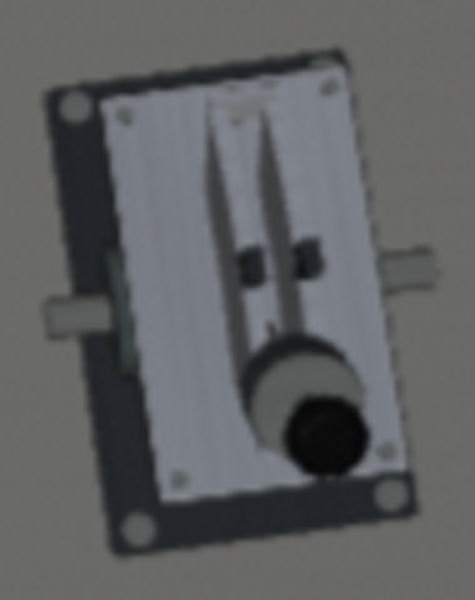

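```bash
python3 - <<'E'
from h import *
yaw=np.deg2rad(6.23); ex=np.array([np.cos(yaw),np.sin(yaw),0]);ey=np.array([-np.sin(yaw),np.cos(yaw),0]);C=np.array([.50176,-.07183,0])
for n,(u0,u1,v0,v1) in dict(top=(350,445,195,315),scene=(310,450,280,440)).items():
    p,d,W=cloud(n); P=p[v0:v1,u0:u1].reshape(-1,3).astype(int);w=W[v0:v1,u0:u1].reshape(-1,3)
    ok=(w[:,2]>.082)&(w[:,2]<.2); P=P[ok];w=w[ok]
    L=np.c_[(w-C)@ex,(w-C)@ey,w[:,2]]
    k=L[:,2]>.158; from scipy.optimize import least_squares
    K=L[k]; 
    s=least_squares(lambda q:np.linalg.norm(K-q,axis=1)-.013,K.mean(0)-[0,0,.008],loss='soft_l1',f_scale=.002).x
    print(n,"knob",len(K),s,"top",K[:,2].max(), "lean",np.arctan2(s[0],s[2]-.03),"dist",np.hypot(s[0],s[2]-.03))
    a=(L[:,0]>.025); A=L[a]
    for x in np.arange(.025,.08,.01):
        q=A[(A[:,0]>=x)&(A[:,0]<x+.01)]
        if len(q): print(x,len(q),"zmax",q[:,2].max(),"y",q[:,1].min(),np.median(q[:,1]),q[:,1].max())
    l=(L[:,0]>-.02)&(L[:,0]<.025)&(L[:,2]>.132); print("lugs",l.sum(),L[l].min(0),L[l].max(0),L[l].mean(0)) if l.any() else 0
    c=(L[:,0]<-.015)&(L[:,2]>.125)&(L[:,2]<.158); print("collar",c.sum(),L[c].min(0),L[c].max(0),L[c].mean(0))
    np.save(f"L_{n}.npy",L)
E
```

```text
top knob 232 [-0.05491961  0.00017388  0.16921534] top 0.18408040198756626 lean -0.37575077994421724 dist 0.14965652255285014
0.025 90 zmax 0.13170866046716934 y -0.011980392661626682 -0.005552712369001553 0.012507456696967859
0.035 81 zmax 0.12541131990626875 y -0.012150421469515 -0.005561275400232942 0.012596190498667585
0.045000000000000005 79 zmax 0.12231698994959017 y -0.011389211915015874 0.00045584054219353356 0.012295157900065835
0.05500000000000001 51 zmax 0.12174318394293604 y -0.01119307891214663 0.0009540211246631975 0.03627018710109647
lugs 84 [-0.01118645 -0.01182285  0.13201003] [0.02279481 0.01261566 0.14944706] [-1.21136321e-04  1.04841422e-03  1.42419912e-01]
collar 387 [-0.05933141 -0.01858699  0.12514408] [-0.01524187  0.01834715  0.15660668] [-0.03596166  0.00325714  0.14539428]
scene knob 339 [-5.60356711e-02 -1.23136039e-04  1.69178482e-01] top 0.18275761122433815 lean -0.3827606729831582 dist 0.1500354829834182
0.025 107 zmax 0.12812967457538338 y -0.012498984206436985 -0.011324910083311442 0.01284687503670102
0.035 95 zmax 0.12475511575846843 y -0.012801719120261195 -0.011305118227336054 0.012214136883375349
0.045000000000000005 85 zmax 0.11961392280793481 y -0.01223401050298152 0.001739024470675574 0.011748659824730077
0.05500000000000001 40 zmax 0.11827262224897578 y -0.011728549333779065 -0.002534712382492582 0.010789334699862055
lugs 168 [-0.00977724 -0.0123404   0.13212524] [0.00611575 0.0123314  0.14712892] [-0.00264185 -0.00120583  0.14045883]
collar 680 [-0.06420203 -0.01858253  0.12500834] [-0.01521739  0.01754164  0.15748189] [-0.04993518 -0.00549697  0.14258048]
```

```bash
cat >> h.py <<'E'
from scipy.spatial.transform import Rotation as Ro
yaw=np.deg2rad(6.23);PIV=np.array([.5018,-.0718,.03])
EX=np.array([np.cos(yaw),np.sin(yaw),0]);EY=np.array([-np.sin(yaw),np.cos(yaw),0]);EZ=np.array([0,0,1.])
def pose(th,r,tilt=None):   # grasp point at r m from pivot at lean th
    t=th if tilt is None else tilt
    ez=np.sin(t)*EX+np.cos(t)*EZ; ex=np.cos(t)*EX-np.sin(t)*EZ
    g=PIV+r*(np.sin(th)*EX+np.cos(th)*EZ)
    return g+.003*ez, np.c_[ex,-ez,EY]
def delta(p,R,s=None):
    s=s or bot.read_state(); R0=s["tcp_rot"]
    return np.round(np.r_[R0.T@(p-s["position"])*1000,Ro.from_matrix(R0.T@R).as_rotvec(degrees=True)],1)
E
python3 - <<'E'
from h import *
np.set_printoptions(suppress=True)
p,R=pose(-.38,.119+.09); print(p,delta(p,R))
E
```

```text
[ 0.42362926 -0.08033348  0.2268769 ] [ 426.2   17.7 -557.6    5.   -25.5  -21.4]
```

Call:
{"api": "jog_arm", "payload": {
  "motion": [0, -25, 0, 0, 0, 0, 20, -50, -26, 0, 0, 0, 50, -60, -65, 0, -2, -2, 80, -60, -105, 0.5, -4, -3, 113, -60, -148, 1, -6, -5, 146, -60, -191, 1.5, -8, -7, 179, -60, -234, 2, -10, -9, 212, -60, -277, 2.5, -12, -11, 245, -60, -320, 3, -15, -13, 278, -60, -364, 3.5, -17, -15, 311, -60, -407, 4, -19, -17, 344, -60, -450, 4.5, -21, -18, 377, -60, -493, 5, -23, -20, 405, -55, -530, 5, -25, -21.4, 420, -30, -550, 5, -25.5, -21.4, 426, 0, -557.6, 5, -25.5, -21.4, 426, 0, -557.6, 5, -25.5, -21.4],
  "gripper": 1
}}

```text
time_s: 2.22
position: [0.4226, -0.0796, 0.2427]
tcp_rot: [[0.925, 0.364, -0.106], [0.096, 0.044, 0.994], [0.367, -0.93, 0.006]]
force: [-0.6, -0.5, -0.0]
opening: 1.003
```

```bash
python3 - <<'E'
from h import *
np.set_printoptions(suppress=True,precision=4)
s=bot.read_state(); print(s["time_s"],s["joint_positions"],s["position"],s["force"])
p,d=bot.capture("wrist"); cv2.imwrite("pics/w1.png",p[:,:,::-1]); np.savez("w1.npz",p=p,d=d,pos=s["position"],R=s["tcp_rot"])
q,R=pose(-.38,.119+.09); print(delta(q,R,s)); q,R=pose(-.38,.119);print(delta(q,R,s))
E
```

```text
2.225 [ -35.6077    9.7245  122.4098   26.0249   34.4489 -151.4961] [ 0.4226 -0.0796  0.2427] [-0.5779 -0.4725 -0.019 ]
[-4.9 15.  -0.9 -0.3 -0.3 -0.2]
[ -4.6 105.   -1.3  -0.3  -0.3  -0.2]
```

View pics/w1.png

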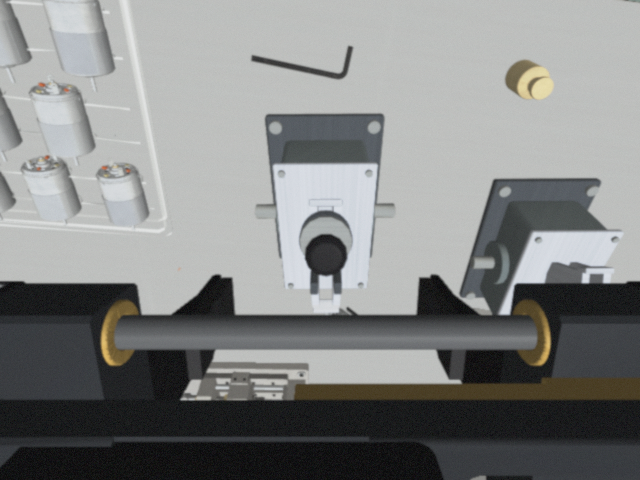

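The wrist view is straight over the collared lever: knob at (326,253), collar ring at (325,238). The plain gearbox is to the right. I'll check the lever's lean and plane from this view too.

```bash
python3 - <<'E'
from h import *
from scipy.optimize import least_squares
np.set_printoptions(suppress=True,precision=4)
z=np.load("w1.npz");c=bot.get_calibration("wrist");K=c["mtx"];H=c["hand_eye"];d=z["d"]
v,u=np.mgrid[0:480,0:640]
P=np.stack([(u-K[0,2])/K[0,0]*d,-(v-K[1,2])/K[1,1]*d,-d],-1)@H[:3,:3].T+H[:3,3]
W=P@z["R"].T+z["pos"]
w=W[190:275,270:380].reshape(-1,3); L=np.c_[(w-PIV)@EX,(w-PIV)@EY,w[:,2]]
m=(L[:,2]>.16)&(L[:,2]<.2)&(abs(L[:,1])<.03);A=L[m]
s=least_squares(lambda q:np.linalg.norm(A-q,axis=1)-.013,A.mean(0)-[0,0,.008],loss='soft_l1',f_scale=.002).x
print(len(A),s,A.max(0),A.min(0),np.arctan2(s[0],s[2]-.03),np.hypot(s[0],s[2]-.03))
m=(L[:,2]>.12)&(L[:,2]<.157);A=L[m];print(A.max(0),A.min(0))
m=(abs(L[:,2]-.076)<.005);print(np.median(L[m][:,2]),L[m].max(0),L[m].min(0))
q,R=pose(-.375,.119);print(delta(q,R))
E
```

```text
1407 [-0.0565  0.0008  0.1693] [-0.0468  0.0137  0.183 ] [-0.0712 -0.0115  0.1682] -0.3851623907855603 0.15030048684300465
[0.0026 0.0192 0.1522] [-0.0639 -0.0173  0.1211]
0.07661790012018141 [0.0494 0.043  0.0802] [-0.0471 -0.0411  0.0734]
[ -5.1 105.9  -1.4  -0.2  -0.2   0.2]
```

Call:
{"api": "jog_arm", "payload": {
  "motion": [-4, 15, -1, 0, 0, 0, -4.6, 40, -1, 0, 0, 0, -4.6, 62, -1, 0, 0, 0, -4.6, 80, -1, 0, 0, 0, -4.6, 93, -1, 0, 0, 0, -4.6, 103, -1, 0, 0, 0, -4.6, 103, -1, 0, 0, 0, -4.6, 103, -1, 0, 0, 0],
  "gripper": 1
}}

```text
time_s: 3.28
position: [0.4623, -0.0747, 0.1539]
tcp_rot: [[0.928, 0.358, -0.105], [0.098, 0.037, 0.995], [0.36, -0.933, -0.001]]
force: [0.4, 0.1, 0.3]
opening: 0.998
```

```bash
python3 - <<'E'
from h import *
np.set_printoptions(suppress=True,precision=4)
s=bot.read_state(); print(s["time_s"],s["joint_positions"],s["position"],s["force"])
p,d=bot.capture("wrist"); cv2.imwrite("pics/w2.png",p[:,:,::-1])
q,R=pose(-.38,.121);print(delta(q,R,s))
E
```

```text
3.275 [ -30.7061   24.2077  123.5463   40.3121   19.3814 -163.5075] [ 0.4623 -0.0747  0.1539] [0.3929 0.1238 0.3135]
[-9.1  5.9 -1.5  0.1 -0.2 -0.7]
```

View pics/w2.png

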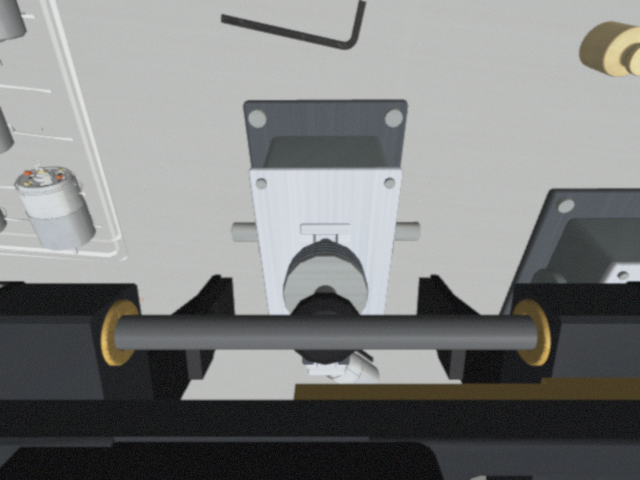

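The last joint stopped at its range limit (-163.5°), so the tool is about 9 mm short in x. I'll grip with about 10° less tilt, which frees that joint.

```bash
python3 - <<'E'
from h import *
np.set_printoptions(suppress=True,precision=4)
q,R=pose(-.38,.121,-.20);print(delta(q,R))
E
```

```text
[-8.5  5.9 -1.4  0.1 -0.2  9.7]
```

Call:
{"api": "jog_arm", "payload": {
  "motion": [0, 0, 0, 0, 0, 5, 0, 0, 0, 0, 0, 9.7, 0, 0, 0, 0, 0, 9.7]
}}

```text
time_s: 3.7
position: [0.4641, -0.0753, 0.1544]
tcp_rot: [[0.974, 0.2, -0.106], [0.105, 0.019, 0.994], [0.201, -0.98, -0.003]]
force: [-0.2, -0.4, 0.0]
opening: 1.001
```

```bash
python3 - <<'E'
from h import *
np.set_printoptions(suppress=True,precision=4)
s=bot.read_state(); print(s["time_s"],s["joint_positions"],s["position"],s["force"])
q,R=pose(-.38,.121,-.20);print(delta(q,R,s))
E
```

```text
3.7 [ -26.6985   24.539   116.757    12.5545   29.4097 -133.2674] [ 0.4641 -0.0753  0.1544] [-0.158  -0.4418  0.0124]
[-9.3  7.4 -0.6  0.2 -0.1  0.2]
```

Now to the grip pose. Then I'll close and let the fingers settle.

Call:
{"api": "jog_arm", "payload": {
  "motion": [-5, 3, -0.6, 0, 0, 0, -9.3, 7.4, -0.6, 0, 0, 0, -9.3, 7.4, -0.6, 0, 0, 0]
}}

```text
time_s: 4.08
position: [0.4532, -0.0758, 0.1436]
tcp_rot: [[0.976, 0.194, -0.103], [0.101, 0.021, 0.995], [0.195, -0.981, 0.001]]
force: [0.1, -0.8, 0.1]
opening: 0.998
```

```bash
python3 - <<'E'
from h import *
np.set_printoptions(suppress=True,precision=4)
s=bot.read_state(); print(s["time_s"],s["joint_positions"],s["position"],s["force"])
q,R=pose(-.38,.121,-.20);print(delta(q,R,s))
p,d=bot.capture("scene"); cv2.imwrite("pics/s2.png",cv2.resize(p[220:440,260:500,::-1],None,fx=2.6,fy=2.6))
p,d=bot.capture("wrist"); cv2.imwrite("pics/w3.png",p[:,:,::-1])
E
```

```text
4.075 [ -27.4732   25.4144  118.4768   13.6612   27.3709 -135.0555] [ 0.4532 -0.0758  0.1436] [ 0.131  -0.7612  0.113 ]
[ 3.6 -1.  -1.2 -0.  -0.3 -0.2]
```

View pics/s2.png

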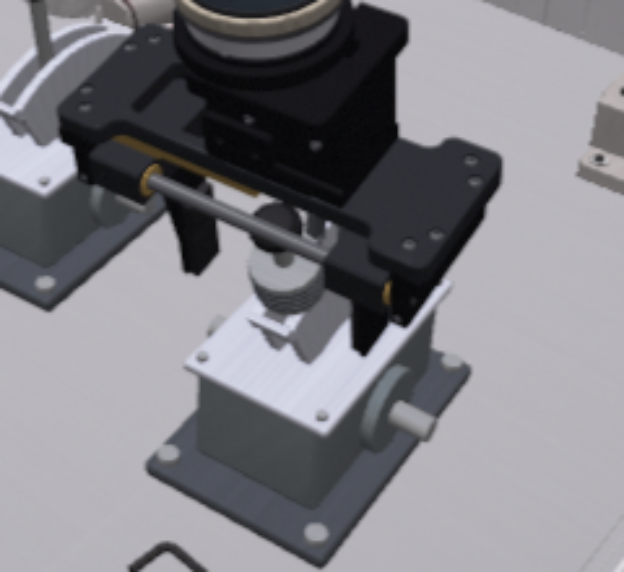

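View pics/w3.png

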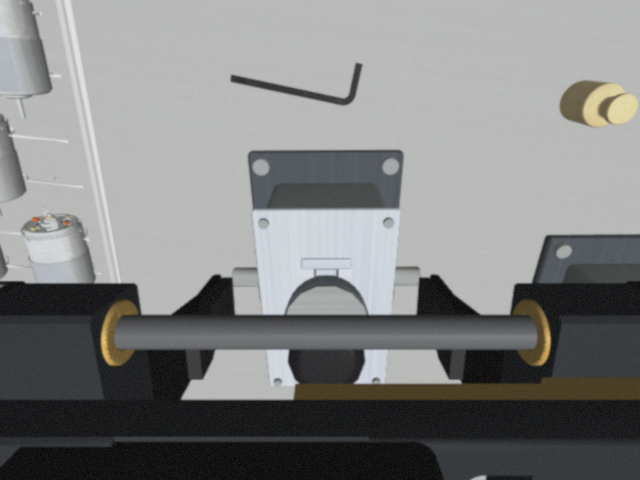

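Call:
{"api": "jog_arm", "payload": {
  "motion": [3.2, -1, -1, 0, 0, 0, 3.2, -1, -1, 0, 0, 0]
}}

```text
time_s: 4.42
position: [0.4585, -0.0772, 0.1463]
tcp_rot: [[0.975, 0.198, -0.104], [0.103, 0.019, 0.995], [0.199, -0.98, -0.001]]
force: [0.0, 0.0, 0.3]
opening: 0.999
```

```bash
python3 - <<'E'
from h import *
np.set_printoptions(suppress=True,precision=4)
s=bot.read_state(); print(s["time_s"],s["position"],s["force"])
q,R=pose(-.38,.121,-.20);print(delta(q,R,s))
E
```

```text
4.425 [ 0.4585 -0.0772  0.1463] [0.0355 0.0057 0.3427]
[-2.   0.6  0.7  0.1 -0.2 -0. ]
```

Call:
{"api": "jog_arm", "payload": {
  "motion": [-1, 0.3, 0.4, 0, 0, 0, -1, 0.3, 0.4, 0, 0, 0, -1, 0.3, 0.4, 0, 0, 0, -1, 0.3, 0.4, 0, 0, 0, -1, 0.3, 0.4, 0, 0, 0, -1, 0.3, 0.4, 0, 0, 0, -1, 0.3, 0.4, 0, 0, 0, -1, 0.3, 0.4, 0, 0, 0],
  "gripper": 0.2
}}

```text
time_s: 5.42
position: [0.4559, -0.0756, 0.1452]
tcp_rot: [[0.975, 0.194, -0.104], [0.102, 0.022, 0.995], [0.196, -0.981, 0.001]]
force: [-0.4, 4.9, 0.5]
opening: 0.406
```

```bash
python3 - <<'E'
from h import *
np.set_printoptions(suppress=True,precision=4)
s=bot.read_state(); print(s["time_s"],s["position"],s["force"],s["opening"],s["opening"]*87)
q,R=pose(-.38,.121,-.20);print(delta(q,R,s))
p,d=bot.capture("scene"); cv2.imwrite("pics/s3.png",cv2.resize(p[220:440,260:500,::-1],None,fx=2.6,fy=2.6))
E
```

```text
5.425 [ 0.4559 -0.0756  0.1452] [-0.4484  4.9195  0.4956] 0.4056252860190943 35.289399883661204
[ 0.6  0.  -1.2 -0.  -0.2 -0.2]
```

View pics/s3.png

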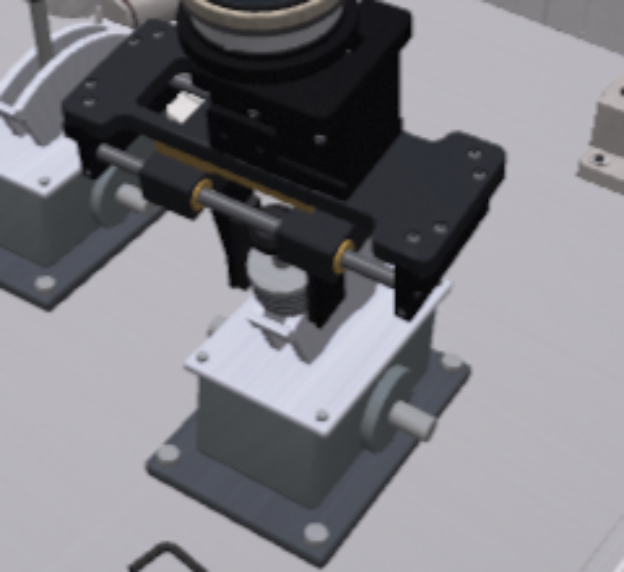

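The fingers stopped at 35 mm on the 36 mm barrel. Next is a 17 mm lift along the lever.

Call:
{"api": "jog_arm", "payload": {
  "motion": [-0.7, -4, 0.4, 0, 0, 0, -1.5, -8.3, 0.8, 0, 0, 0, -2.2, -12.5, 0.8, 0, 0, 0, -3, -16.7, 0.8, 0, 0, 0, -3, -16.7, 0.8, 0, 0, 0, -3, -16.7, 0.8, 0, 0, 0, -3, -16.7, 0.8, 0, 0, 0]
}}

```text
time_s: 6.35
position: [0.4503, -0.0762, 0.1611]
tcp_rot: [[0.975, 0.196, -0.104], [0.102, 0.02, 0.995], [0.197, -0.98, -0.0]]
force: [-0.9, 4.8, -3.6]
opening: 0.406
```

```bash
python3 - <<'E'
from h import *
np.set_printoptions(suppress=True,precision=4)
s=bot.read_state(); print(s["time_s"],s["position"],s["force"],s["joint_positions"],s["opening"]*87)
q,R=pose(-.38,.138,-.20);print(delta(q,R,s))
p,d=bot.capture("scene"); cv2.imwrite("pics/s4.png",cv2.resize(p[220:440,260:500,::-1],None,fx=2.6,fy=2.6))
g=s["position"]+.003*s["tcp_rot"][:,1]-PIV; print("lean",np.arctan2(g@EX,g[2]),"r",np.hypot(g@EX,g[2]),g@EY)
# arc rows: in current commanded frame, constant relative tilt
p0,R0=pose(-.38,.138,-.20)
for th in np.linspace(-.38,.43,15)[1:]:
    q,R=pose(th,.138,th+.18)
    print(f"{th:.3f}",np.round(np.r_[R0.T@(q-p0)*1000,Ro.from_matrix(R0.T@R).as_rotvec(degrees=True)],1))
E
```

```text
6.35 [ 0.4503 -0.0762  0.1611] [-0.86    4.8357 -3.5726] [ -27.7146   23.0274  118.0022   12.5789   30.0869 -134.1102] 35.3242637701177
[-0.1  0.  -1.2  0.1 -0.2 -0.1]
lean -0.37927787162671583 r 0.13800145447861462 0.0012032843259530072
-0.322 [ 8.1 -1.2  0.  -0.   0.   3.3]
-0.264 [16.2 -1.9 -0.   0.  -0.   6.6]
-0.206 [24.3 -2.2  0.   0.  -0.   9.9]
-0.149 [32.5 -2.  -0.   0.  -0.  13.3]
-0.091 [40.6 -1.3 -0.   0.   0.  16.6]
-0.033 [48.7 -0.1 -0.   0.  -0.  19.9]
0.025 [56.7  1.5 -0.   0.   0.  23.2]
0.083 [64.6  3.6 -0.   0.  -0.  26.5]
0.141 [72.3  6.1  0.   0.   0.  29.8]
0.199 [79.9  9.1 -0.  -0.  -0.  33.1]
0.256 [87.3 12.5  0.   0.  -0.  36.5]
0.314 [94.5 16.3 -0.  -0.   0.  39.8]
0.372 [101.5  20.6  -0.    0.   -0.   43.1]
0.430 [108.2  25.2   0.   -0.   -0.   46.4]
```

View pics/s4.png

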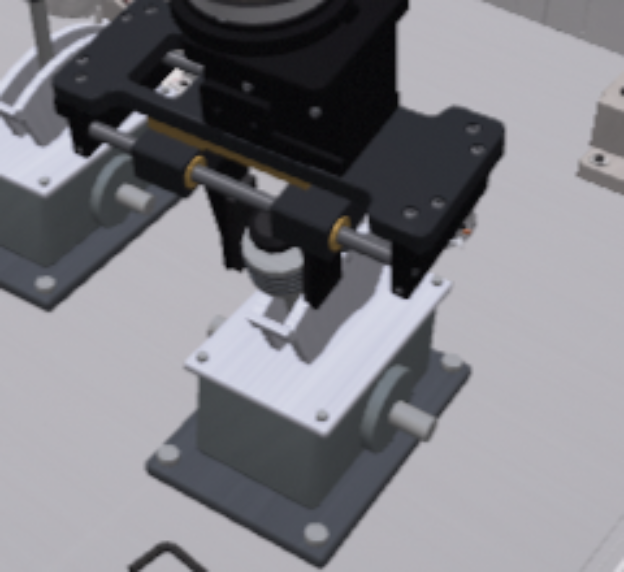

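The collar is up: it is now under the knob, and there is 3.6 N of spring load on the tool. I'll push along the arc and check the force partway.

Call:
{"api": "jog_arm", "payload": {
  "motion": [4, -0.7, 0, 0, 0, 1.6, 8.1, -1.2, 0, 0, 0, 3.3, 12.1, -1.6, 0, 0, 0, 5, 16.2, -1.9, 0, 0, 0, 6.6, 20.2, -2.1, 0, 0, 0, 8.2, 24.3, -2.2, 0, 0, 0, 9.9, 28.4, -2.1, 0, 0, 0, 11.6, 32.5, -2, 0, 0, 0, 13.3, 36.5, -1.7, 0, 0, 0, 15, 40.6, -1.3, 0, 0, 0, 16.6, 40.6, -1.3, 0, 0, 0, 16.6]
}}

```text
time_s: 7.78
position: [0.491, -0.0718, 0.1702]
tcp_rot: [[0.991, -0.088, -0.104], [0.103, -0.009, 0.995], [-0.089, -0.996, 0.0]]
force: [-1.2, 4.6, -3.3]
opening: 0.408
```

```bash
python3 - <<'E'
from h import *
np.set_printoptions(suppress=True,precision=4)
s=bot.read_state(); print(s["time_s"],s["position"],s["force"],s["joint_positions"],s["opening"]*87)
g=s["position"]+.003*s["tcp_rot"][:,1]-PIV; print("lean",np.arctan2(g@EX,g[2]),"r",np.hypot(g@EX,g[2]),g@EY)
p0,R0=pose(-.091,.138,.089)
print(delta(p0,R0,s))
for th in np.linspace(-.091,.43,15)[1:]:
    q,R=pose(th,.138,th+.18)
    print(f"{th:.3f}",np.round(np.r_[R0.T@(q-p0)*1000,Ro.from_matrix(R0.T@R).as_rotvec(degrees=True)],1))
E
```

```text
7.775 [ 0.491  -0.0718  0.1702] [-1.2405  4.6115 -3.2727] [ -19.9551   28.5181  101.2646   -2.7032   54.8478 -114.2587] 35.51937139227808
lean -0.08011238550241727 r 0.13764761104288703 0.001167567534401354
[-1.5 -0.1 -1.2 -0.  -0.3 -0. ]
-0.054 [ 5.2 -0.8 -0.   0.  -0.   2.1]
-0.017 [10.4 -1.5  0.   0.  -0.   4.3]
0.021 [15.6 -1.9  0.  -0.  -0.   6.4]
0.058 [20.9 -2.1  0.  -0.  -0.   8.5]
0.095 [26.1 -2.2  0.   0.  -0.  10.7]
0.132 [31.3 -2.   0.  -0.  -0.  12.8]
0.170 [36.6 -1.7 -0.  -0.  -0.  14.9]
0.207 [41.8 -1.1  0.  -0.  -0.  17.1]
0.244 [47.  -0.4  0.  -0.  -0.  19.2]
0.281 [52.1  0.5  0.   0.  -0.  21.3]
0.318 [57.3  1.6  0.  -0.  -0.  23.5]
0.356 [62.4  2.9  0.  -0.  -0.  25.6]
0.393 [67.4  4.4  0.  -0.   0.  27.7]
0.430 [72.4  6.1  0.  -0.  -0.  29.9]
```

Call:
{"api": "jog_arm", "payload": {
  "motion": [5.2, -0.8, 0, 0, 0, 2.1, 10.4, -1.5, 0, 0, 0, 4.3, 15.6, -1.9, 0, 0, 0, 6.4, 20.9, -2.1, 0, 0, 0, 8.5, 26.1, -2.2, 0, 0, 0, 10.7, 31.3, -2, 0, 0, 0, 12.8, 36.6, -1.7, 0, 0, 0, 14.9, 41.8, -1.1, 0, 0, 0, 17.1, 47, -0.4, 0, 0, 0, 19.2, 52.1, 0.5, 0, 0, 0, 21.3, 57.3, 1.6, 0, 0, 0, 23.5, 62.4, 2.9, 0, 0, 0, 25.6, 67.4, 4.4, 0, 0, 0, 27.7, 71.5, 5.8, 0, 0, 0, 29.5, 71.5, 5.8, 0, 0, 0, 29.5, 71.5, 5.8, 0, 0, 0, 29.5]
}}

```text
time_s: 9.78
position: [0.5592, -0.0643, 0.1575]
tcp_rot: [[0.816, -0.568, -0.104], [0.086, -0.058, 0.995], [-0.571, -0.821, 0.001]]
force: [-5.4, 3.5, -1.3]
opening: 0.404
```

```bash
python3 - <<'E'
from h import *
np.set_printoptions(suppress=True,precision=4)
s=bot.read_state(); print(s["time_s"],s["position"],s["force"],s["joint_positions"],s["opening"]*87)
g=s["position"]+.003*s["tcp_rot"][:,1]-PIV; print("lean",np.arctan2(g@EX,g[2]),"r",np.hypot(g@EX,g[2]),g@EY)
p0,R0=pose(.42,.138,.60);print(delta(p0,R0,s))
p,d=bot.capture("scene"); cv2.imwrite("pics/s5.png",cv2.resize(p[220:440,260:500,::-1],None,fx=2.6,fy=2.6))
E
```

```text
9.775 [ 0.5592 -0.0643  0.1575] [-5.401   3.451  -1.3267] [ -12.6481   46.4048   72.5581  -10.4657   94.3995 -106.2867] 35.17402681731172
lean 0.42193738484495 r 0.1370769354520282 0.0012025522891364793
[-0.5 -0.9 -1.2 -0.2 -0.2 -0.5]
```

View pics/s5.png

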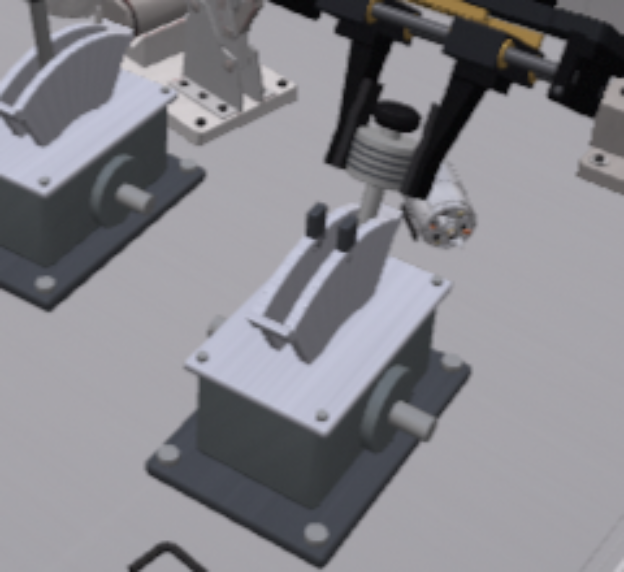

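The lever is at the far end (lean 0.42, about 5 N against the end stop). I'll lower the collar along the lever, then open.

Call:
{"api": "jog_arm", "payload": {
  "motion": [0.7, 4, 0, 0, 0, 0, 1.4, 8, 0, 0, 0, 0, 2.1, 12, 0, 0, 0, 0, 2.7, 15.2, 0, 0, 0, 0, 2.7, 15.2, 0, 0, 0, 0, 2.7, 15.2, 0, 0, 0, 0]
}}

```text
time_s: 10.58
position: [0.5531, -0.065, 0.1438]
tcp_rot: [[0.817, -0.567, -0.103], [0.086, -0.058, 0.995], [-0.57, -0.821, 0.001]]
force: [-5.7, 3.6, -0.5]
opening: 0.407
```

Call:
{"api": "jog_arm", "payload": {
  "motion": [0, 0, 0, 0, 0, 0, 0, 0, 0, 0, 0, 0, 0, 0, 0, 0, 0, 0, 0, 0, 0, 0, 0, 0, 0, 0, 0, 0, 0, 0, 0, 0, 0, 0, 0, 0],
  "gripper": 1
}}

```text
time_s: 11.32
position: [0.5538, -0.0657, 0.1443]
tcp_rot: [[0.818, -0.566, -0.104], [0.085, -0.06, 0.995], [-0.569, -0.822, -0.001]]
force: [-0.7, 0.2, 0.0]
opening: 0.963
```

```bash
python3 - <<'E'
from h import *
np.set_printoptions(suppress=True,precision=4)
s=bot.read_state(); print(s["time_s"],s["position"],s["force"],s["opening"])
g=s["position"]+.003*s["tcp_rot"][:,1]-PIV; print("lean",np.arctan2(g@EX,g[2]),"r",np.hypot(g@EX,g[2]),g@EY)
p,d=bot.capture("scene"); cv2.imwrite("pics/s6.png",cv2.resize(p[220:440,260:500,::-1],None,fx=2.6,fy=2.6))
E
```

```text
11.325 [ 0.5538 -0.0657  0.1443] [-0.712   0.2271  0.0322] 0.963142025812473
lean 0.42509514855756664 r 0.12273945447737879 0.00044844750621764575
```

View pics/s6.png

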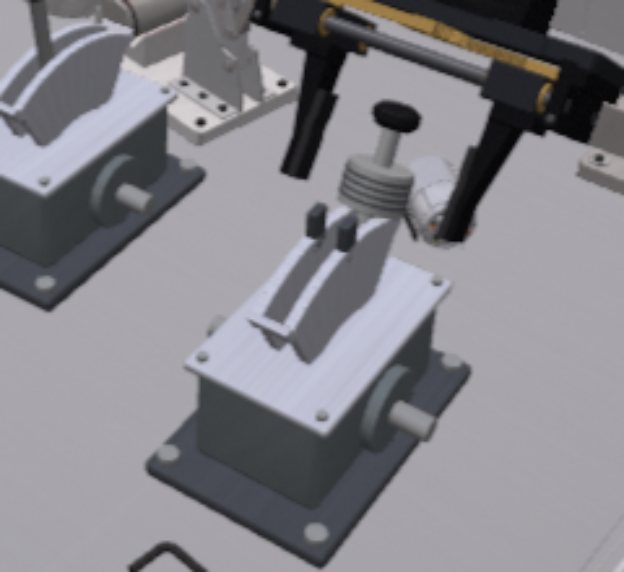

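The collar is down and the jaws are clear. I'll back away along the lever axis and check.

Call:
{"api": "jog_arm", "payload": {
  "motion": [-2, -12, 0, 0, 0, 0, -5, -30, 0, 0, 0, 0, -9, -55, 0, 0, 0, 0, -14, -85, 0, 0, 0, 0, -20, -115, 0, 0, 0, 0, -20, -145, 0, 0, 0, 0, -20, -145, 0, 0, 0, 0],
  "gripper": 1
}}

```text
time_s: 12.25
position: [0.6213, -0.0587, 0.2773]
tcp_rot: [[0.821, -0.561, -0.105], [0.085, -0.061, 0.995], [-0.564, -0.826, -0.003]]
force: [-1.0, -0.1, 0.6]
opening: 0.998
```

```bash
python3 - <<'E'
from h import *
from scipy.optimize import least_squares
np.set_printoptions(suppress=True,precision=4)
s=bot.read_state(); print(s["time_s"],s["position"],s["force"])
for n in("scene","top"):
    p,d=bot.capture(n); np.savez(f"{n}9.npz",p=p,d=d); cv2.imwrite(f"pics/{n}9.png",p[:,:,::-1])
    _,_,W=cloud(n,f"{n}9.npz"); 
    for nm,C in(("lock",PIV),("plain",np.array([.5446,.1637,.03]))):
      for f in ((f"{n}0.npz",f"{n}9.npz")):
        _,_,W=cloud(n,f); W=W.reshape(-1,3)
        L=np.c_[(W-C)@EX,(W-C)@EY,W[:,2]-.03]; m=(abs(L[:,1])<.03)&(abs(L[:,0])<.085)&(L[:,2]>.124)&(L[:,2]<.18)
        r=np.hypot(L[:,0],L[:,2]); A=L[m&(r>.136)]
        if len(A)<10: print(n,nm,f,"none");continue
        q=least_squares(lambda q:np.linalg.norm(A-q,axis=1)-.013,A.mean(0)-[0,0,.008],loss='soft_l1',f_scale=.002).x
        print(n,nm,f,len(A),q,"lean",np.arctan2(q[0],q[2]))
        if nm=="lock":
            th=-.38 if "0." in f else .42
            a=L[:,0]*np.sin(th)+L[:,2]*np.cos(th); b=L[:,0]*np.cos(th)-L[:,2]*np.sin(th); rr=np.hypot(b,L[:,1])
            k=(rr>.008)&(rr<.017)&(a>.115)&(a<.142); print("  collar top axial: ",np.median(a[k]),k.sum())
E
```

```text
12.25 [ 0.6213 -0.0587  0.2773] [-0.9644 -0.1458  0.6069]
scene lock scene0.npz 351 [-0.0561 -0.0002  0.1392] lean -0.383013685176549
  collar top axial:  0.1272544135007772 302
scene lock scene9.npz 243 [0.0626 0.0004 0.1387] lean 0.4241143444424951
  collar top axial:  0.1271676787405196 117
scene plain scene0.npz 213 [-0.0231  0.0001  0.1486] lean -0.1540639842316666
scene plain scene9.npz 211 [-0.023  -0.0003  0.1487] lean -0.15353253356241278
top lock top0.npz 232 [-0.055   0.0001  0.1392] lean -0.3760181507587667
  collar top axial:  0.1266153123508167 176
top lock top9.npz none
top plain top0.npz 227 [-0.0227 -0.      0.1476] lean -0.1522959802544584
top plain top9.npz none
```

View pics/scene9.png

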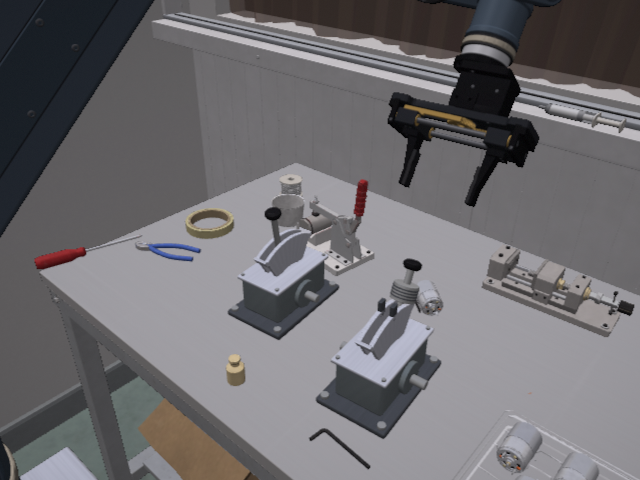

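View pics/top9.png

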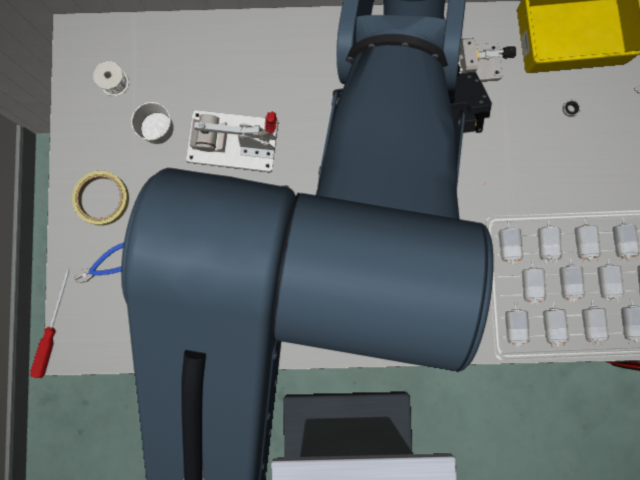

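The scene view puts the lever at lean 0.42. The collar top is 127 mm from the pivot, the same as when it was home at the start. The plain lever hasn't moved, and the gripper is clear of everything.

```bash
python3 -c "
from rig import bot
bot.hand_in();print(bot.read_state()['time_s'])"
```

```text
the job is handed in; nothing more can be done
the job is handed in; nothing more can be done
```

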